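# Centre dowel into the petal gluing board

## Task

The gluing board for paper rosettes needs its centre dowel: take the tall round dowel that stands on the board and slide it across, upright and without lifting it off the board, until its foot drops to the bottom of the board's one hole; then let go of it, leaving it standing upright there. Leave the squat cone-shaped former on the board where it stands.

Things in the scene. Friction and masses are not known exactly. Their poses are not given: they have to be found in the camera images.
- dowel: Plain wooden dowel, round, 26 mm in diameter and 120 mm tall, about 50 g, standing loose on the top of the board with its foot 100 to 150 mm from the hole. Origin: centre of its foot (underside); z points up along it.
- board_hole0 (a point): Centre of the mouth of the single round blind hole, level with the board's top face (45 mm above the table). The hole is 44 mm wide and 30 mm deep, with a 2 mm chamfer at its rim, and unmarked. Axes as the board's: z up.
- board: Plywood gluing board, 180 mm (its x) by 300 mm (its y) by 45 mm thick, fixed to the table, flat on it and turned at some angle. Origin: centre of its underside. The hole lies on its short middle line, 40 mm from the centre towards its +x. Dowel and former stand towards its -x edge, one near each end; which is where varies.
- former: Bystander: squat wooden cone with a blunt tip, 54 mm across its foot, 62 mm tall, standing loose on the board. Origin: centre of its underside. Leave it alone.

How it is judged:
By the outcome, as a careful person would: the job done as asked, in the order asked, and still so for the second after the job is handed in, with the robot touching nothing.
It also fails if it takes over 32 s, if anything falls off the work surface, if the arm or the gripper's body presses on something with over 40 N, if the wrist force passes 120 N, or if a joint passes its speed limit or range.

## Robot

A 7-joint arm with a two-finger parallel gripper is mounted at the origin on the work surface. World frame = base frame: x ahead of the robot, y to its left, z up, the work surface at z = 0. Lengths are in m, angles in rad, forces in N, time in s.
With the tool pointing down it reaches from about 0.4 to 0.9 m from the base axis. Payload 5.5 kg.
Tool frame: the origin (TCP) lies on the mounting face of the last link; the fingertips stand 178 mm ahead of it and the grasp point (between the pads) lies 159 mm ahead of it; x points along the fingers, z is the direction in which the jaws open and shut, and the axes are right-handed (so a half turn about x gives the same grasp; the last joint's range is limited). The gripper opens to 92 mm and grips with 3 to 60 N. Pads are 19 mm wide; open, the fingers measure 130 mm over their backs; the gripper's body (75 mm by 190 mm) begins 47 mm behind the grasp point.
Start: joints at [-1.08, 0.501, -0.427, 1.55, 0.221, 1.138, -0.21], TCP at [0.147, 0.633, 0.405] pointing down, gripper open.
Joint ranges: [-2.88, 2.88], [-0.31, 2.03], [-1.54, 1.56], [0.2, 2.42], [-1.41, 4.55], [0.19, 2.02], [-2.57, 2.57]. Speed limits (rad/s): [2.57, 2.57, 3.14, 3.14, 3.14, 3.14, 3.14].

## Interface

Orientations are given as a unit quaternion [x, y, z, w].
In Python, from cell import sensors, viewer, close_job gives the robot as it stands.
- The arm moves only by the tool drive_tool, never from a script. Its argument "deltas" is a list that holds one entry, the list of rows, each a list of 7 numbers: the turn, a rotation vector about the world's x, y, z in degrees, then the shift along the world's x, y, z in m, then the closure, from 0 (fully open) to 1 (shut). A call has exactly 5 rows; each row is the pose to reach, as a shift and turn from the pose commanded when the call began; what a row does not reach only later rows make up. A row lasts 1/10 s, in which the tool goes at most 50 mm and 8.59 degrees, less where a joint would pass 70% of its speed; a pose out of reach is approached as far as the arm can. A call with a gripper value outside its range is refused whole. The fingers move at their own pace and stop on an object; the grip force is fixed at half the most. Time passes only in rows, so rows that repeat a pose let the fingers close, or fill a call up. It gives the time, the measured TCP pose, the force and the opening at its end, in the units of the state.
- sensors.get_state(): the state, without advancing time (a new reading comes with each control period).
- viewer.camera(name): name is "scene" or "top"; returns the picture (384x512x3 uint8, blue, green, red); there is no depth.
- viewer.camera_params(name): a dict with "fovy" (degrees; the focal length in pixels is half the picture's height over the tangent of half this angle, whatever the lens; pixels are square), "cx", "cy" (the principal point, pixels), "world_from_camera" (4x4, takes a point from camera to world coordinates). Camera axes: x right, y up, looking along -z (the intrinsics and any distortion apply to the point x, -y, -z); pixel columns grow to the right and rows downward; lengths in m; the calibration is good to about 2 mm. A picture is of the moment at which its call begins. camera_params takes no time and is no camera call.
- close_job(): hands the job in, once; it reports no verdict.
Trained networks look in the newest picture that a camera, given by its name, has taken for a name from the list of things; names that differ only in an ending like _2 or _b are one class to them, and where a whole thing is asked for, a point or a joint stands for the part that bears it (a point fixed in the world has none). Each returns a list of dicts, best first, with "p" (0 to 1); they miss things now and then, are a little off and sometimes report something else, mostly with a low value. They report only what shows in the picture. A call takes as long as a camera call.
- viewer.spot_in(camera, query): "bbox" ([left, top, width, height] in pixels, round what is visible of it).
- viewer.tip_of(camera, query): "at" ([column, row] in pixels: a listed point, or the origin of a listed thing).
The state is a dict: "t": time; "qpos": joint angles; "joint_vel": joint speeds; "tau": joint torques, N m; "tool_pos": TCP position; "tool_rot": TCP orientation; "contact_force": force on the tool from outside, world axes, zero at the start; "ft_torque": the same for the moment, N m; "finger_gap": finger opening in m.
Only numpy, scipy, OpenCV 4.12 (cv2) and the standard library are available. Lean on these libraries where they do the work, as an engineer would, in place of code of your own. Each camera call takes 0.05 s, during which the arm holds its last target. There are 200 camera calls.

## Working session

There is one attempt and no reset: what is moved stays moved. The work goes in short steps, Python scripts to look and compute and a tool call to move; the robot and the scene stay as the last step left them, time stands still between calls to the robot, and variables do not carry over. Pictures are saved under pics/ and viewed, about 8 in all and at most 12, crops included, and the job is handed in when it is done.

Besides the shell and the picture viewer there is one more tool, called as a command line: name --argument value ..., lists and objects as JSON in quotes. drive_tool: Moves the arm, as the interface text tells. Its arguments: {"type":"object","properties":{"deltas":{"type":"array","items":{"type":"array","items":{"type":"array","items":{"type":"number"}}}}},"required":["deltas"]}

```bash
mkdir -p pics; cat > h.py <<'E'
import numpy as np, cv2
from cell import sensors, viewer, close_job
def ray(cam,uv):
    p=viewer.camera_params(cam); f=192/np.tan(np.radians(p["fovy"])/2)
    T=np.array(p["world_from_camera"]); d=np.array([(uv[0]-p["cx"])/f,-(uv[1]-p["cy"])/f,-1])
    return T[:3,3],T[:3,:3]@d
def at_z(cam,uv,z):
    o,d=ray(cam,uv); return o+d*(z-o[2])/d[2]
def proj(cam,P):
    p=viewer.camera_params(cam); f=192/np.tan(np.radians(p["fovy"])/2)
    q=np.linalg.inv(np.array(p["world_from_camera"]))@np.r_[P,1]
    return np.array([p["cx"]-f*q[0]/q[2],p["cy"]+f*q[1]/q[2]])
E
python3 - <<'E'
from h import *
np.set_printoptions(precision=4,suppress=True)
ims=[]
for c in("scene","top"):
    im=viewer.camera(c); ims.append(im); print({k:v for k,v in viewer.camera_params(c).items()})
    for q in("dowel","board_hole0","former","board"):
        for r in viewer.tip_of(c,q)[:2]:
            z=0.045 if q!="board" else 0
            print(c,q,r, at_z(c,r["at"],z))
        print([ (r["bbox"],r["p"]) for r in viewer.spot_in(c,q)[:2]])
    cv2.imwrite(f"pics/{c}1.png",im)
print(sensors.get_state())
E
```

```text
{'fovy': 42.57382318788217, 'cx': 254.43026287382764, 'cy': 192.93720775962868, 'world_from_camera': array([[ 0.2099, -0.739 ,  0.6402,  1.054 ],
       [ 0.9776,  0.1491, -0.1485, -0.0869],
       [ 0.0142,  0.657 ,  0.7537,  0.6255],
       [ 0.    ,  0.    ,  0.    ,  1.    ]])}
scene dowel {'at': [161.5, 205.6], 'p': 0.55} [ 0.558  -0.1167  0.045 ]
scene dowel {'at': [274.4, 153.6], 'p': 0.55} [0.4818 0.0787 0.045 ]
[([141.4, 140.4, 30.0, 71.6], 0.63)]
[([119.6, 125.0, 228.6, 165.4], 0.56)]
scene former {'at': [271.6, 153.6], 'p': 0.98} [0.4809 0.0741 0.045 ]
[([255.4, 121.5, 34.5, 44.7], 0.83)]
scene board {'at': [234.5, 211.1], 'p': 0.6} [ 0.5547 -0.0038  0.    ]
[([121.9, 124.4, 224.7, 166.4], 0.84)]
{'fovy': 55.56568270851441, 'cx': 247.41875964329324, 'cy': 191.66047411947827, 'world_from_camera': array([[-0.0231,  0.9857, -0.1671,  0.4481],
       [-0.9981, -0.0321, -0.0518,  0.018 ],
       [-0.0564,  0.1655,  0.9846,  0.6965],
       [ 0.    ,  0.    ,  0.    ,  1.    ]])}
top dowel {'at': [343.2, 187.8], 'p': 0.82} [ 0.5601 -0.1197  0.045 ]
[([338.6, 166.6, 29.6, 27.9], 
[... 178 characters left out ...]
5.7, 231.2], 'p': 0.82} [0.4877 0.0749 0.045 ]
[([223.9, 218.3, 28.3, 26.2], 0.82)]
top board {'at': [277.9, 201.6], 'p': 0.58} [ 0.545  -0.0036  0.    ]
[([184.7, 125.2, 193.5, 151.3], 0.81)]
{'t': 0.9, 'qpos': array([-1.0798,  0.5009, -0.427 ,  1.5504,  0.2208,  1.1383, -0.2103]), 'joint_vel': array([ 0.001 , -0.0012,  0.0005,  0.0002,  0.0016, -0.0002,  0.0003]), 'tau': array([ -0.0005, -56.643 ,  -5.811 , -27.9499,  -0.0668,   0.0207,
         0.    ]), 'tool_pos': array([0.1468, 0.6332, 0.4047]), 'tool_rot': array([-0.4399,  0.5536,  0.44  ,  0.5536]), 'contact_force': array([ 0.5122, -0.0701,  0.4887]), 'ft_torque': array([ 0.0194, -0.0019,  0.001 ]), 'finger_gap': 0.09203335281474055}
```

View pics/scene1.png

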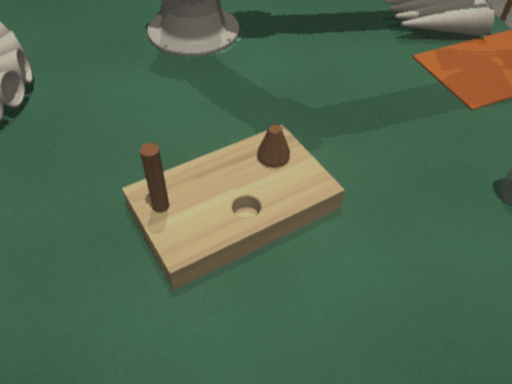

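View pics/top1.png

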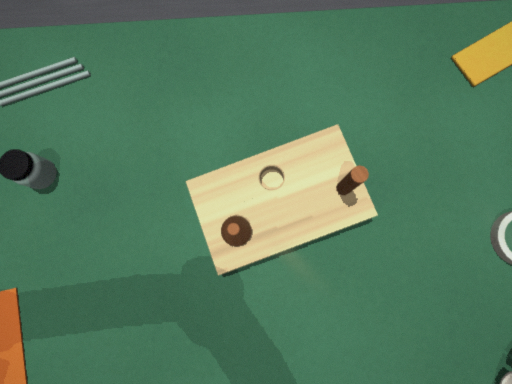

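Scene view: dowel foot is at about (160,206), hole at (247,207), former at (272,145). In the top view the hole is at (272,178), dowel foot at (347,190) and dowel top at (359,174). The networks' second "dowel" hit in scene is the former.

```bash
python3 - <<'E'
from h import *
np.set_printoptions(precision=4,suppress=True)
a={c:cv2.imread(f"pics/{c}1.png") for c in("scene","top")}
print("hole",at_z("scene",(247,207),.045),at_z("top",(272,178.5),.045))
print("dowel top",at_z("scene",(151,149.5),.165),at_z("top",(359,174.5),.165))
print("dowel foot",at_z("scene",(160.5,206),.045))
s=cv2.resize(a["scene"][120:280,110:350],None,fx=3,fy=3,interpolation=2)
t=cv2.resize(a["top"][120:280,180:390],None,fx=3,fy=3,interpolation=2)
ring=lambda c,x,z,r:np.array([proj(c,[x[0]+r*np.cos(k),x[1]+r*np.sin(k),z]) for k in np.linspace(0,6.28,40)])
for c,im,o in(("scene",s,(110,120)),("top",t,(180,120))):
    for x,z,r in(((.581,.007),.045,.022),((.559,-.118),.165,.013),((.559,-.118),.045,.013)):
        cv2.polylines(im,[((ring(c,x,z,r)-o+.5)*3).astype(int)],True,(255,255,0),1)
w=max(s.shape[1],t.shape[1]); t=cv2.copyMakeBorder(t,0,0,0,w-t.shape[1],0)
o=np.vstack([s,t]); cv2.imwrite("pics/c1.png",cv2.resize(o,None,fx=.62,fy=.62,interpolation=3))
E
```

```text
hole [0.5865 0.0103 0.045 ] [0.5815 0.007  0.045 ]
dowel top [ 0.5602 -0.1156  0.165 ] [ 0.5585 -0.1185  0.165 ]
dowel foot [ 0.5585 -0.1183  0.045 ]
```

View pics/c1.png

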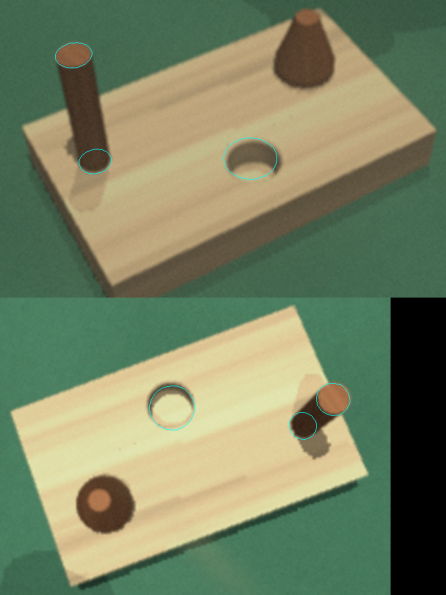

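The rings at hole (0.583, 0.008) and dowel (0.559, −0.1175) agree with both views to about 2 mm. The path over is clear, so I'm moving above the dowel.

drive_tool --deltas '[[[0,0,0,0.0206,-0.0375,0,0],[0,0,0,0.0412,-0.075,0,0],[0,0,0,0.0618,-0.1125,0,0],[0,0,0,0.0824,-0.15,0,0],[0,0,0,0.103,-0.1875,0,0]]]'

```text
t: 1.4
tool_pos: [0.2504, 0.4441, 0.4049]
tool_rot: [-0.44, 0.553, 0.44, 0.554]
contact_force: [0.9, 1.2, 0.9]
finger_gap: 0.0919
```

drive_tool --deltas '[[[0,0,0,0.0206,-0.0375,0,0],[0,0,0,0.0412,-0.075,0,0],[0,0,0,0.0618,-0.1125,0,0],[0,0,0,0.0824,-0.15,0,0],[0,0,0,0.103,-0.1875,0,0]]]'

```text
t: 1.9
tool_pos: [0.3533, 0.2566, 0.4052]
tool_rot: [-0.44, 0.553, 0.44, 0.554]
contact_force: [0.8, -0.4, 0.7]
finger_gap: 0.0918
```

drive_tool --deltas '[[[0,0,0,0.0206,-0.0375,0,0],[0,0,0,0.0412,-0.075,0,0],[0,0,0,0.0618,-0.1125,0,0],[0,0,0,0.0824,-0.15,0,0],[0,0,0,0.103,-0.1875,0,0]]]'

```text
t: 2.4
tool_pos: [0.4563, 0.0692, 0.4052]
tool_rot: [-0.44, 0.553, 0.44, 0.554]
contact_force: [0.7, 1.2, 1.1]
finger_gap: 0.0918
```

drive_tool --deltas '[[[0,0,0,0.0206,-0.0375,0,0],[0,0,0,0.0412,-0.075,0,0],[0,0,0,0.0618,-0.1125,0,0],[0,0,0,0.0824,-0.15,0,0],[0,0,0,0.103,-0.1875,0,0]]]'

```text
t: 2.9
tool_pos: [0.5594, -0.1183, 0.405]
tool_rot: [-0.44, 0.553, 0.44, 0.554]
contact_force: [0.4, 0.5, -0.4]
finger_gap: 0.0916
```

drive_tool --deltas '[[[0,0,0,0,0,-0.025,0],[0,0,0,0,0,-0.05,0],[0,0,0,0,0,-0.08,0],[0,0,0,0,0,-0.1,0],[0,0,0,0,0,-0.111,0]]]'

```text
t: 3.4
tool_pos: [0.5581, -0.1166, 0.2918]
tool_rot: [-0.439, 0.554, 0.441, 0.553]
contact_force: [-0.7, -0.2, 1.4]
finger_gap: 0.0918
```

```bash
python3 - <<'E'
from h import *
s=viewer.camera("scene")[90:250,90:330]; print(sensors.get_state()["tool_pos"])
cv2.imwrite("pics/s2.png",cv2.resize(s,None,fx=3,fy=3,interpolation=2))
E
```

```text
[ 0.55782411 -0.11646497  0.29092097]
```

View pics/s2.png

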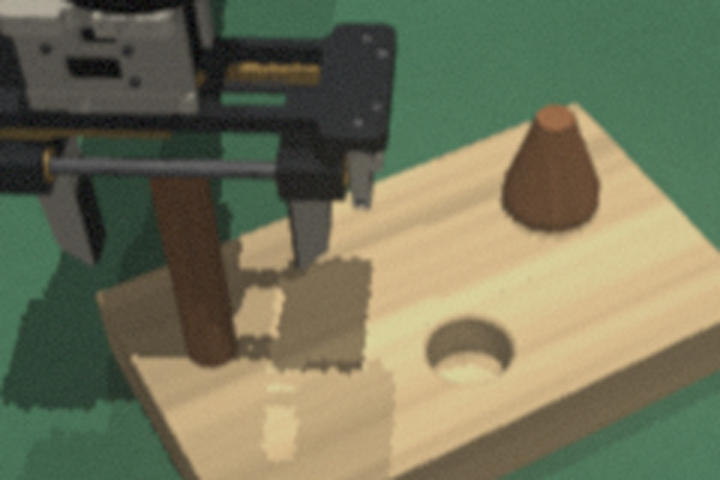

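The dowel stands between the fingers, foot at crop (210,355), and the jaws clear it on both sides. Closing.

drive_tool --deltas '[[[0,0,0,0,0,0,0.3],[0,0,0,0,0,0,0.55],[0,0,0,0,0,0,0.65],[0,0,0,0,0,0,0.75],[0,0,0,0,0,0,0.85]]]'

```text
t: 3.95
tool_pos: [0.559, -0.1168, 0.2944]
tool_rot: [-0.44, 0.553, 0.44, 0.554]
contact_force: [0.1, 0.0, 0.2]
finger_gap: 0.0563
```

drive_tool --deltas '[[[0,0,0,0,0,0,1],[0,0,0,0,0,0,1],[0,0,0,0,0,0,1],[0,0,0,0,0,0,1],[0,0,0,0,0,0,1]]]'

```text
t: 4.45
tool_pos: [0.5587, -0.1168, 0.2936]
tool_rot: [-0.44, 0.554, 0.44, 0.554]
contact_force: [0.4, 0.5, -0.2]
finger_gap: 0.0256
```

```bash
python3 - <<'E'
from h import *
s=viewer.camera("scene")[90:250,90:330]; st=sensors.get_state();print(st["tool_pos"],st["contact_force"],st["ft_torque"])
cv2.imwrite("pics/s3.png",cv2.resize(s,None,fx=3,fy=3,interpolation=2))
E
```

```text
[ 0.55868879 -0.11678382  0.29359522] [ 0.00150789  0.17509482 -0.93931351] [-0.01653872  0.00524328  0.01820238]
```

View pics/s3.png

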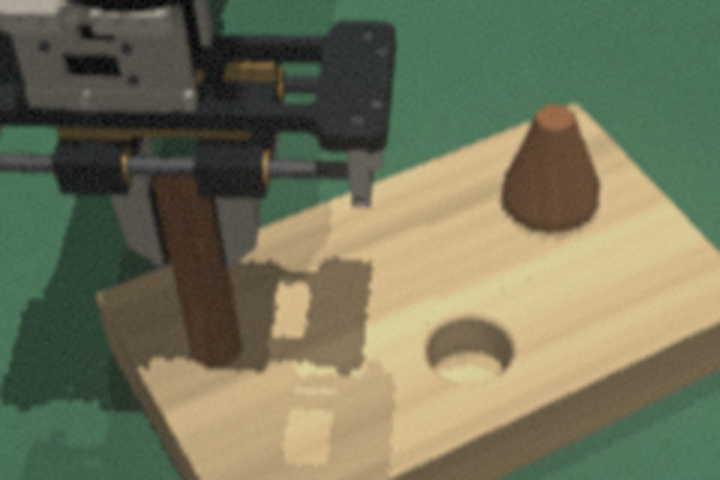

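Gripped at gap 25.6 mm, with the dowel still upright and its foot at crop (217,360). I'm sliding with a slight downward bias so the foot stays on the board.

drive_tool --deltas '[[[0,0,0,0,0,-0.0005,1],[0,0,0,0.0005,0.0025,-0.001,1],[0,0,0,0.0015,0.0075,-0.001,1],[0,0,0,0.0025,0.013,-0.001,1],[0,0,0,0.0035,0.0185,-0.001,1]]]'

```text
t: 5.0
tool_pos: [0.5627, -0.0993, 0.2936]
tool_rot: [-0.441, 0.554, 0.439, 0.554]
contact_force: [-0.4, -2.7, 4.9]
finger_gap: 0.0254
```

Normal force is 4.9 N and drag 2.7 N, so the foot is sliding in contact.

drive_tool --deltas '[[[0,0,0,0.0014,0.007,0,1],[0,0,0,0.0027,0.014,0,1],[0,0,0,0.0041,0.021,0,1],[0,0,0,0.0054,0.028,0,1],[0,0,0,0.0068,0.0355,0,1]]]'

```text
t: 5.5
tool_pos: [0.5696, -0.0636, 0.2936]
tool_rot: [-0.441, 0.554, 0.439, 0.554]
contact_force: [0.0, -3.6, 6.0]
finger_gap: 0.0258
```

drive_tool --deltas '[[[0,0,0,0.0014,0.007,0,1],[0,0,0,0.0027,0.014,0,1],[0,0,0,0.0041,0.021,0,1],[0,0,0,0.0054,0.028,0,1],[0,0,0,0.0068,0.0355,0,1]]]'

```text
t: 6.0
tool_pos: [0.5764, -0.0282, 0.2936]
tool_rot: [-0.441, 0.554, 0.439, 0.554]
contact_force: [-1.0, -4.1, 6.3]
finger_gap: 0.0257
```

drive_tool --deltas '[[[0,0,0,0.0014,0.008,0,1],[0,0,0,0.0027,0.016,0,1],[0,0,0,0.0041,0.024,0,1],[0,0,0,0.0054,0.031,0,1],[0,0,0,0.0066,0.036,0,1]]]'

```text
t: 6.5
tool_pos: [0.5822, 0.0101, 0.2923]
tool_rot: [-0.44, 0.553, 0.441, 0.553]
contact_force: [-0.1, 0.0, -0.8]
finger_gap: 0.0252
```

```bash
python3 - <<'E'
from h import *
s=viewer.camera("scene")[90:250,90:330].copy(); t=viewer.camera("top")[110:270,170:390].copy();st=sensors.get_state();print(st["tool_pos"],st["contact_force"],st["ft_torque"])
cv2.imwrite("pics/s4.png",cv2.resize(s,None,fx=3,fy=3,interpolation=2))
E
```

```text
[0.58229209 0.01048041 0.29221552] [-0.62445729  0.25528561 -1.66370544] [ 0.026869   -0.00883907  0.02165897]
```

View pics/s4.png

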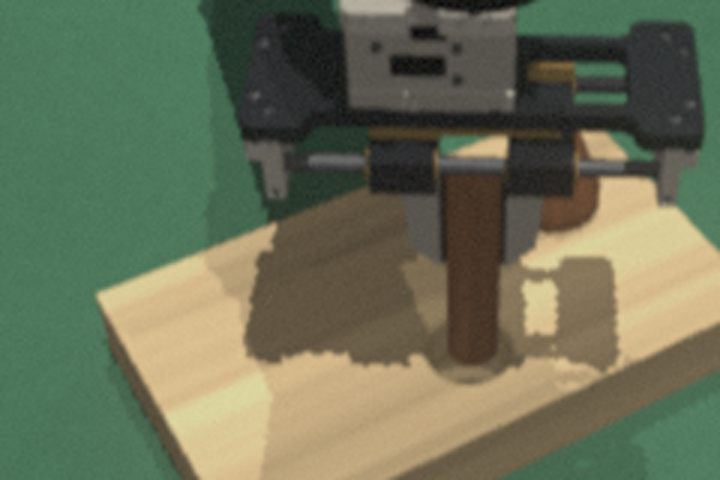

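The normal force has gone, so the foot is over the hole. It sits at about crop (472,357), within the mouth centred near (470,350). Lowering into the hole.

drive_tool --deltas '[[[0,0,0,-0.001,0,-0.004,1],[0,0,0,-0.001,0,-0.009,1],[0,0,0,-0.001,0,-0.014,1],[0,0,0,-0.001,0,-0.019,1],[0,0,0,-0.001,0,-0.023,1]]]'

```text
t: 7.1
tool_pos: [0.5813, 0.0085, 0.269]
tool_rot: [-0.44, 0.554, 0.44, 0.553]
contact_force: [0.4, 0.7, -0.9]
finger_gap: 0.0257
```

drive_tool --deltas '[[[0,0,0,0,0,-0.003,1],[0,0,0,0,0,-0.005,1],[0,0,0,0,0,-0.006,1],[0,0,0,0,0,-0.0065,1],[0,0,0,0,0,-0.0065,1]]]'

```text
t: 7.6
tool_pos: [0.5815, 0.0087, 0.2636]
tool_rot: [-0.44, 0.554, 0.44, 0.554]
contact_force: [-0.7, -0.3, 3.3]
finger_gap: 0.0258
```

The foot rests on the bottom after exactly 30 mm, with 3.3 N up. Releasing gently.

drive_tool --deltas '[[[0,0,0,0,0,0,0.7],[0,0,0,0,0,0,0.65],[0,0,0,0,0,0,0.5],[0,0,0,0,0,0,0.2],[0,0,0,0,0,0,0]]]'

```text
t: 8.1
tool_pos: [0.5815, 0.0087, 0.2632]
tool_rot: [-0.44, 0.554, 0.44, 0.554]
contact_force: [-0.4, -0.0, 0.5]
finger_gap: 0.0514
```

drive_tool --deltas '[[[0,0,0,0,0,0,0],[0,0,0,0,0,0,0],[0,0,0,0,0,0,0],[0,0,0,0,0,0,0],[0,0,0,0,0,0,0]]]'

```text
t: 8.6
tool_pos: [0.5815, 0.0087, 0.2632]
tool_rot: [-0.44, 0.554, 0.44, 0.554]
contact_force: [-0.1, -0.4, -0.5]
finger_gap: 0.0897
```

drive_tool --deltas '[[[0,0,0,0,0,0.01,0],[0,0,0,0,0,0.03,0],[0,0,0,0,0,0.06,0],[0,0,0,0,0,0.09,0],[0,0,0,0,0,0.12,0]]]'

```text
t: 9.1
tool_pos: [0.5813, 0.0087, 0.3852]
tool_rot: [-0.44, 0.553, 0.44, 0.554]
contact_force: [-0.0, 0.6, 1.1]
finger_gap: 0.0919
```

drive_tool --deltas '[[[0,0,0,-0.03,0.03,0.02,0],[0,0,0,-0.06,0.06,0.03,0],[0,0,0,-0.09,0.09,0.03,0],[0,0,0,-0.11,0.11,0.03,0],[0,0,0,-0.12,0.12,0.03,0]]]'

```text
t: 9.6
tool_pos: [0.4596, 0.1307, 0.4142]
tool_rot: [-0.441, 0.552, 0.441, 0.553]
contact_force: [0.6, 0.3, 0.1]
finger_gap: 0.092
```

```bash
python3 - <<'E'
from h import *
s=viewer.camera("scene")[90:250,90:330].copy(); print(viewer.spot_in("scene","dowel"),viewer.tip_of("scene","former"))
t=viewer.camera("top"); print(viewer.spot_in("top","dowel"),viewer.tip_of("top","former"))
print("expected scene top/foot",proj("scene",[.582,.0085,.135])-[90,90],"top",proj("top",[.582,.0085,.135])-[170,110])
o=np.hstack([s,t[110:270,170:390]]); cv2.imwrite("pics/s5.png",cv2.resize(o,None,fx=1.7,fy=1.7,interpolation=2)); print(sensors.get_state()["t"])
E
```

```text
[{'bbox': [236.3, 155.7, 20.3, 61.1], 'p': 0.67}] [{'at': [273.6, 152.9], 'p': 0.56}]
[{'bbox': [264.6, 158.9, 14.1, 28.0], 'p': 0.82}] [{'at': [237.7, 231.1], 'p': 0.4}]
expected scene top/foot [155.2413148  73.6502634] top [101.58289379  56.7386103 ]
9.9
```

View pics/s5.png

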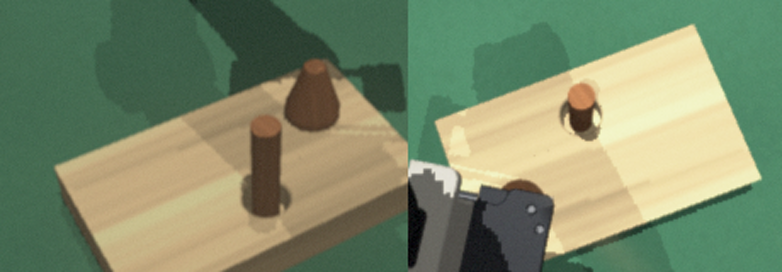

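The dowel stands upright in the hole. Its top is at scene crop (156,74) and top crop (102,56.5), against predicted (155,74) and (102,57). The former is where it was. Handing in.

```bash
python3 -c "
from cell import close_job; print(close_job())"
```

```text
the job is handed in; nothing more can be done
None
```

The dowel is standing upright at the bottom of the hole, and I handed the job in at about 9.9 s of the 32 s allowed.

- **Slide:** I gripped the dowel upright and slid it across with about 5–6 N on the board. The foot stayed in contact until it was over the hole.
- **Drop:** I lowered it 30 mm, the full hole depth, until the bottom pushed back with 3.3 N. Then I opened the gripper and moved the arm clear.
- **Last checks:** The dowel's top was within about 1 pixel of where an upright, fully seated dowel should appear, in both cameras. The former was found about 2 pixels from its first position in both views, which is within the detector's noise. In the last top view the gripper partly hid the former, so its detection there was weak (0.4); the scene camera showed it plainly.

No check failed. The largest force I read in any end-of-call reading was about 7.5 N.

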